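Latch the split shoe-last mould shut

TASK

Close the draw latch on top of the shoe-last mould: lift the claw over the keeper bar and let its lip fully down into the gap behind the bar, feeling for it, then push the lever (do not grip it) all the way over and down past centre until it lies flat and stays there with the two halves drawn together. Be gentle: do not jam the claw down on or against the keeper, do not ram the lever down, and leave the brush, the glue jar and the loose last where they are.

Things in the scene. Friction and masses are not known exactly. Their poses are not given: they have to be found in the camera images.
- mould: Fixed half of an aluminium mould, bolted down on a 12 mm base plate; block 135 x 200 mm, top 80 mm above the bench. Origin on the bench below the lever's pivot; x points from lever to keeper (level), y along the hinge pins, z up. Block from x = -95 to +40 mm, y = -100 to +100 mm; the latch runs along y = 0. The brush lies along x on its top near y = +86 mm.
- half: Sliding half of the mould, 90 x 200 mm, same height, carrying the keeper. Same axes as mould; origin on the bench below the middle of its parting face. Its x in the mould's frame is 40 mm when shut and 51 mm when open (as at the start: springs push it open with 5 N, 9 N when shut).
- keeper_bar (a point): Nominal centre of the keeper's bar: steel, 8 mm thick, 26 mm long along y, axis 96 mm above the bench. 10 mm clear behind it (+x side) stands a guard wall, 4 mm thick, 26 mm wide, top level with the bar's; the lip must go down into this gap, with 2 to 4 mm of play. The whole keeper is screw-adjusted: it lies up to 4.5 mm nearer or farther along x than this point, unmeasured, to be felt.
- lever_pivot (a point): Centre of the lever's hinge pin, 96 mm above the bench. Axes as mould.
- lever (a joint): Lever angle, rad: 0 = shut, handle flat, pointing to -x of the mould; 1.57 = upright; 2.35 = open stop, leaning towards the keeper. Slightly stiff pivot: it stays where left, and follows when the claw is carried. Pushing it shut with the claw hooked takes 3 to 9 N near the tip; dead centre is at about 0.25 rad, after which the latch pulls it on to its stop at 0.
- lever_tip (a point): Middle of the end of the steel lever handle, 87 mm from the pivot. The handle is 18 mm wide, 28 mm over its last 26 mm, 5 to 7 mm thick; this point lies in mid-thickness, 2 mm off the line through the pivot (above it when shut).
- claw: Two thin parallel steel rods (28 mm overall across y) hinged to the lever 20 mm from its pivot, swinging freely about y and lying down by their own weight. Origin on that hinge; x points along the rods to the hook, z up when lying shut. They carry the hook head, spring-mounted: it stretches up to 13 mm along x from 12 N on, at 4 N per mm.
- claw_grip (a point): Middle of the round cross rod on top of the claw's hook head, 10 mm thick, 40 mm long along y: the place to take the claw, fingers at its two ends, from above. The head may turn about this rod. Once hooked, the rod lies about 20 to 25 mm above the keeper bar's axis (31 to 35 mm while the lip still sits on top of the bar or wall).
- claw_lip (a point): Middle of the lower inner edge of the hook's lip (4 mm thick, 24 mm wide), 3.5 mm farther along the claw's x than claw_grip and 29 mm lower. Hooked, it is in the gap, 6 to 8 mm lower than the bar's axis; on top of the bar or wall it is about 4 mm above that axis. In the gap, lever open, it lies 3 to 5 mm nearer the lever than the rod. Hooked and taut, the lever stands at about 1.5 to 2.1 rad.

How it is judged:
On the way:
1. the claw's lip is down in the gap behind the keeper bar while the lever is still open (x of claw_lip in the frame of keeper_bar between -0.003 and 0.011 m and z of claw_lip in the frame of keeper_bar below -0.001 m and value of joint lever above 1.2 rad), for 0.2 s.
At the end, for the whole second after the job is handed in: The lever lies flat (within 0.08 rad of shut), the claw's lip is in the gap behind the keeper bar, lower than the bar's axis, and the mould halves are drawn together to within 1.5 mm and at rest (value of joint lever below 0.08 rad and x of half in the frame of mould below 0.0415 m and x of claw_lip in the frame of keeper_bar between -0.003 and 0.011 m and z of claw_lip in the frame of keeper_bar below -0.001 m and linear speed of half below 0.01 m/s); the robot touches nothing.
It fails at once if the claw is jammed against the keeper or sliding half with more than 25 N while the lever is still up (value of joint lever above 1.4 rad and contact force between claw and half above 25 N).
It fails at once if the lever is rammed: the fingers press on the latch or mould with more than 30 N while the hooked lever is pushed down (value of joint lever below 0.9 rad and x of half in the frame of mould below 0.045 m and contact force between the fingers and mould above 30 N).
It fails at once if the brush, glue jar or loose last is moved by more than 25 mm (distance of any of brush, glue_jar, last from where it was at the start of the episode above 0.025 m).
It also fails if it takes over 61 s, if anything falls off the work surface, if the arm or the gripper's body presses on something with over 40 N, if the wrist force passes 120 N, or if a joint passes its speed limit or range.

ROBOT

A 6-joint arm with a two-finger parallel gripper is mounted at the origin on the work surface. World frame = base frame: x ahead of the robot, y to its left, z up, the work surface at z = 0. Lengths are in m, angles in rad, forces in N, time in s.
With the tool pointing down it reaches from about 0.375 to 0.975 m from the base axis. Payload 3.8 kg.
Tool frame: the origin (TCP) lies midway between the tips of the shut fingers; the grasp point (between the pads) lies 19 mm behind it; z points along the fingers, y is the direction in which the jaws open and shut (so a half turn about z gives the same grasp; the last joint's range is limited). The gripper opens to 85 mm and grips with 20 to 120 N. Pads are 22 mm wide; open, the fingers measure 114 mm over their backs; the gripper's body (76 mm by 85 mm) begins 54 mm behind the grasp point. The pads swing forward as they close: fully open they stand 13 mm farther back than shut.
Start: joints at [-1.204, 0.264, 1.604, -0, 1.274, -0.037], TCP at [0.265, -0.621, 0.205] pointing down, gripper open.
Joint ranges: [-2.63, 2.63], [-0.94, 2.18], [0.31, 2.57], [-1.31, 4.45], [0, 2.66], [-2.55, 2.55]. Speed limits (rad/s): [2.57, 2.57, 3.14, 3.14, 3.14, 3.14].

INTERFACE

Orientations are given as a rotation vector (axis times angle).
In Python, from workcell import bot gives the robot as it stands. The module is installed in compiled form; this text tells all that it offers.
- The arm moves only by the tool play_rows, never from a script. Its argument "series" is a list of rows, each an object with "translation": the shift along the tool's x, y, z in m, a list of three; "spin": the turn about the tool's z in units of 5 degrees (1.0 is 5 degrees). In form: [{"translation": [dx, dy, dz], "spin": spin}, ...]. A call has 1 to 5 rows; each row shifts and turns the commanded pose from where the row before left it, along the tool's axes as they then stand; what a row does not reach is not made up. A row lasts 1/10 s, in which the tool goes at most 50 mm and 8.59 degrees, less where a joint would pass 70% of its speed; a pose out of reach is approached as far as the arm can. A call is refused whole if a number of a shift passes 0.05 or a number of a turn 1, either way. A call with a gripper value outside its range is refused whole. "jaw" is the gripper's target within -1 to 1 (fully open at 1, half-way at 0, shut at -1), set as the call begins (left out, the last holds). The fingers move at their own pace and stop on an object; "force" is the grip in N (left out, the last holds). Time passes only in rows, so rows that do not move let the fingers close. It gives the time, the measured TCP pose, the force and the opening at its end, in the units of the state.
- bot.read_state(): the state, without advancing time (a new reading comes with each control period).
- bot.read_camera(name): name is "side" or "top" or "wrist"; returns the picture (480x640x3 uint8, blue, green, red); there is no depth.
- bot.get_calibration(name): a dict with "fov_y" (degrees; the focal length in pixels is half the picture's height over the tangent of half this angle, whatever the lens; pixels are square), "cx", "cy" (the principal point, pixels), "k1" (the pictures are not rectified: a ray, as slopes to the right and down, at radius r is drawn at 1 + k1 r^2 times it, then the intrinsics apply), "R" (3x3) and "t" (3): a world point X has camera coordinates R X + t. Camera axes: x right, y down, z forward; pixel columns grow to the right and rows downward; lengths in m; the calibration is good to about 2 mm. A picture is of the moment at which its call begins: read the wrist's pose just before it. get_calibration takes no time and is no camera call; for the wrist camera it gives the pose at the moment of the call.
- bot.finish_job(): hands the job in, once; it reports no verdict.
The state is a dict: "time": time; "q": joint angles; "joint_vel": joint speeds; "joint_torque": joint torques, N m; "tool_pos": TCP position; "tcp_rot": TCP orientation; "wrist_force": force on the tool from outside, world axes, zero at the start; "torque": the same for the moment, N m; "width": opening from 0.0 (shut) to 1.0 (fully open).
Only numpy, scipy, OpenCV 4.12 (cv2) and the standard library are available. Lean on these libraries where they do the work, as an engineer would, in place of code of your own. Each camera call takes 0.05 s, during which the arm holds its last target. There are 200 camera calls.

## Working session

There is one attempt and no reset: what is moved stays moved. The work goes in short steps, Python scripts to look and compute and a tool call to move; the robot and the scene stay as the last step left them, time stands still between calls to the robot, and variables do not carry over. Pictures are saved under pics/ and viewed, about 8 in all and at most 12, crops included, and the job is handed in when it is done.

Besides the shell and the picture viewer there is one more tool, called after ">>>" as name(argument=value, ...), one argument or row to a line, values as JSON. play_rows: Moves the arm, as the interface text tells. Its arguments: {"type":"object","properties":{"series":{"type":"array","items":{"type":"object","properties":{"translation":{"type":"array","items":{"type":"number"}},"spin":{"type":"number"}}}},"jaw":{"type":"number"},"force":{"type":"number"}},"required":["series"]}

```bash
mkdir -p pics; cat > h.py <<'E'
import numpy as np, cv2
from workcell import bot
from scipy.spatial.transform import Rotation as Ro
def snap(n,f):
    c=bot.get_calibration(n); im=bot.read_camera(n); cv2.imwrite(f'pics/{f}.png',im); return im,c
def K(c):
    f=240/np.tan(np.radians(c['fov_y'])/2); return np.array([[f,0,c['cx']],[0,f,c['cy']],[0,0,1.]]),np.array([c['k1'],0,0,0,0.])
def ray(c,uv):
    k,d=K(c); p=cv2.undistortPoints(np.array([[uv]],float),k,d)[0,0]
    R=np.array(c['R']);t=np.array(c['t']); return -R.T@t, R.T@np.array([p[0],p[1],1])
def onz(c,uv,z):
    o,d=ray(c,uv); return o+d*(z-o[2])/d[2]
def proj(c,X):
    k,d=K(c); return cv2.projectPoints(np.atleast_2d(np.array(X,float)),cv2.Rodrigues(np.array(c['R']))[0],np.array(c['t'],float),k,d)[0][:,0]
def two(c1,a,c2,b):
    o1,d1=ray(c1,a);o2,d2=ray(c2,b); s=np.linalg.lstsq(np.c_[d1,-d2],o2-o1,rcond=None)[0]
    p,q=o1+s[0]*d1,o2+s[1]*d2; return (p+q)/2,np.linalg.norm(p-q)
E
python3 - <<'E'
from h import *
for n in('top','side'):
    im,c=snap(n,n+'0'); R=np.array(c['R']);print(n,c['fov_y'],-R.T@np.array(c['t']),R[2])
s=bot.read_state();print(s['tool_pos'],s['tcp_rot'],s['wrist_force'],s['time'])
E
```

```text
top 52.31428847424984 [0.54802352 0.01268621 0.73636494] [ 0.02400588 -0.01724945 -0.99956299]
side 54.44027905474224 [ 0.29601131 -0.26982455  0.60136294] [ 0.42606363  0.46961593 -0.77325976]
[ 0.26495645 -0.62003457  0.20357176] [-3.07581782e+00 -6.29536856e-01  5.16494463e-04] [-0.65485975  0.2249289   0.00843616] 0.1
```

View pics/top0.png

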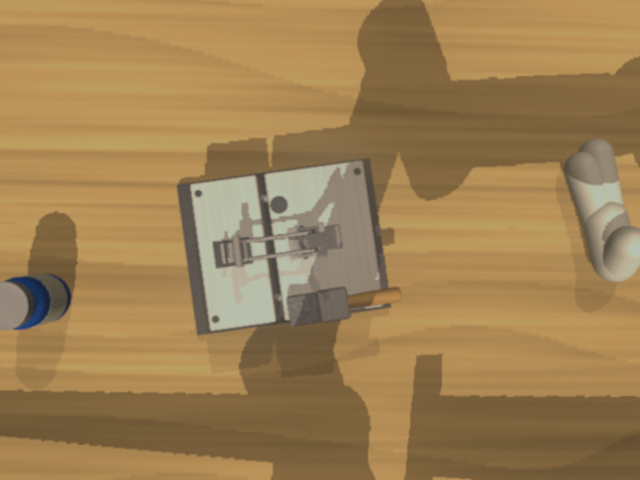

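View pics/side0.png

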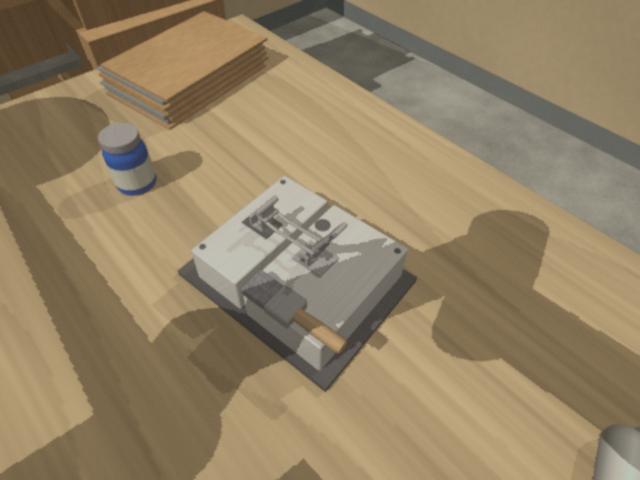

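```bash
python3 - <<'E'
from h import *
c=bot.get_calibration('top'); print(np.round(np.array(c['R']),3))
for uv in [(189,185),(367,159),(388,305),(205,333)]: print(uv,onz(c,uv,.08).round(4))
# pivot guess
a=cv2.imread('pics/top0.png')[200:290,190:370]; b=cv2.imread('pics/side0.png')[170:290,210:390]
cv2.imwrite('pics/zt.png',np.vstack([cv2.resize(a,None,fx=3.6,fy=3.6,interpolation=2)[:,:640],cv2.resize(b,(412,275),interpolation=2) if 0 else cv2.resize(b[:80],(640,284),interpolation=2)])[:600])
E
```

```text
[[ 0.015 -1.     0.018]
 [-1.    -0.016 -0.024]
 [ 0.024 -0.017 -1.   ]]
(189, 185) [0.6329 0.1717 0.08  ]
(367, 159) [ 0.6723 -0.0674  0.08  ]
(388, 305) [ 0.4758 -0.0982  0.08  ]
(205, 333) [0.4351 0.1462 0.08  ]
```

View pics/zt.png

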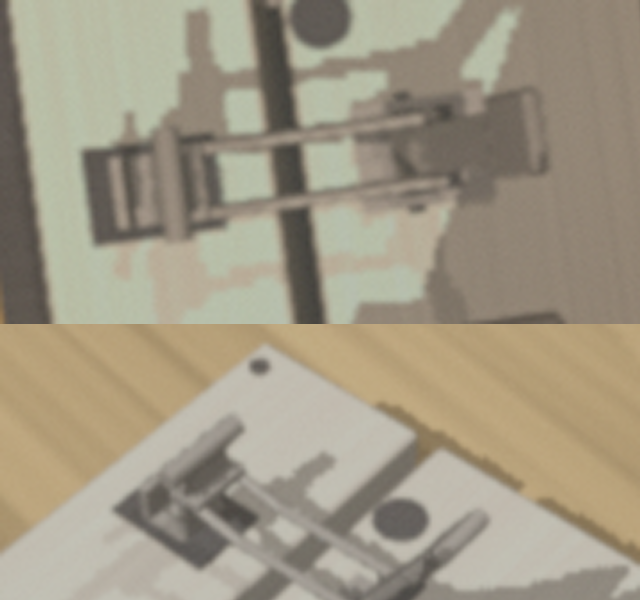

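```bash
python3 - <<'E'
from h import *
ct=bot.get_calibration('top');cs=bot.get_calibration('side')
print('tip',two(ct,(340,236),cs,(345,224)))
print('rod',two(ct,(237.8,250.8),cs,(265.4,208.2)))
e1=two(ct,(190+165/3.6,200+125/3.6),cs,(210+238/3.556,170+(420-324)/3.556));e2=two(ct,(190+180/3.6,200+240/3.6),cs,(210+155/3.556,170+(505-324)/3.556))
print(e1,e2)
P=np.array([.5585,.011,.096]);print('pivot px',proj(ct,P),proj(cs,P))
print(onz(ct,(190+120/3.6,200+190/3.6),.1))
s=bot.read_state();R=Ro.from_rotvec(s['tcp_rot']).as_matrix();print(R.round(3))
w=bot.get_calibration('wrist');Rw=np.array(w['R']);print('wcam in tool',R.T@(-Rw.T@np.array(w['t'])-s['tool_pos']),(Rw@R).round(3),w['fov_y'])
E
```

```text
tip (array([ 0.56588072, -0.02658383,  0.18261355]), np.float64(0.0038290847564016114))
rod (array([0.54436297, 0.09969097, 0.12223635]), np.float64(0.00343906031565638))
(array([0.56504027, 0.10082481, 0.12973155]), np.float64(0.0014574836436843034)) (array([0.52329969, 0.098607  , 0.11209169]), np.float64(0.00561887538348675))
pivot px [[307.75117283 242.02543575]] [[316.42380815 252.52666633]]
[0.54274319 0.12040422 0.1       ]
[[ 0.92   0.393 -0.001]
 [ 0.393 -0.92   0.002]
 [ 0.    -0.002 -1.   ]]
wcam in tool [ 0.07156648  0.00037196 -0.17007282] [[ 0.001  1.    -0.   ]
 [-0.96   0.001 -0.28 ]
 [-0.28   0.001  0.96 ]] 65.01070516829236
```

```bash
cat >> h.py <<'E'
def sim(rows,p=None,R=None):
    s=bot.read_state(); p=np.array(s['tool_pos']);R=Ro.from_rotvec(s['tcp_rot']).as_matrix()
    for t,sp in rows: p=p+R@np.array(t); R=R@Ro.from_rotvec([0,0,np.radians(5*sp)]).as_matrix()
    return p,R
E
python3 - <<'E'
from h import *
p,R=sim([((0,-.045,-.013),0)]*3+[((.048,.002,0),-.95)]*15+[((.02,.002,0),-1)])
print(p,R.round(3),np.degrees(np.arctan2(R[1,0],R[0,0])))
E
```

```text
[0.60934294 0.0704261  0.24363681] [[-0.163  0.987 -0.001]
 [ 0.987  0.163  0.002]
 [ 0.002 -0.    -1.   ]] 99.38426658811854
```

>>> play_rows(
  series=[
    {"translation": [0,-0.05,-0.013],"spin": 0},
    {"translation": [0,-0.05,-0.013],"spin": 0},
    {"translation": [0,-0.05,-0.013],"spin": 0},
    {"translation": [0.046,0,0],"spin": -0.95},
    {"translation": [0.046,0,0],"spin": -0.95},
  ],
  jaw=1,
)

```text
time: 0.6
tool_pos: [0.2904, -0.4468, 0.2431]
tcp_rot: [3.014, 0.882, 0.001]
wrist_force: [0.1, -0.7, 0.7]
width: 1.0
```

>>> play_rows(
  series=[
    {"translation": [0.046,0,0],"spin": -0.95},
    {"translation": [0.046,0,0],"spin": -0.95},
    {"translation": [0.046,0,0],"spin": -0.95},
    {"translation": [0.046,0,0],"spin": -0.95},
    {"translation": [0.046,0,0],"spin": -0.95},
  ],
)

```text
time: 1.1
tool_pos: [0.4616, -0.2928, 0.242]
tcp_rot: [-2.766, -1.489, 0.0]
wrist_force: [0.6, -0.4, -0.4]
width: 0.998
```

>>> play_rows(
  series=[
    {"translation": [0.046,0,0],"spin": -0.95},
    {"translation": [0.046,0,0],"spin": -0.95},
    {"translation": [0.046,0,0],"spin": -0.95},
    {"translation": [0.046,0,0],"spin": -0.95},
    {"translation": [0.046,0,0],"spin": -0.95},
  ],
)

```text
time: 1.6
tool_pos: [0.5542, -0.084, 0.242]
tcp_rot: [-2.4, -2.026, 0.001]
wrist_force: [1.0, 0.1, -0.7]
width: 0.999
```

>>> play_rows(
  series=[
    {"translation": [0.046,0,0],"spin": -0.95},
    {"translation": [0.046,0,0],"spin": -0.95},
    {"translation": [0.046,0,0],"spin": -0.95},
    {"translation": [0.0,0,0],"spin": -1},
  ],
)

```text
time: 2.0
tool_pos: [0.5655, 0.0567, 0.2419]
tcp_rot: [-2.02, -2.403, -0.002]
wrist_force: [-0.3, -0.7, 0.3]
width: 1.001
```

>>> play_rows(
  series=[
    {"translation": [0.04,-0.012,0],"spin": 0},
    {"translation": [0,0,0],"spin": 0},
    {"translation": [0,0,0],"spin": 0},
  ],
)

```text
time: 2.3
tool_pos: [0.5473, 0.0893, 0.2421]
tcp_rot: [-2.03, -2.398, 0.001]
wrist_force: [0.7, -0.2, 0.1]
width: 1.002
```

```bash
python3 - <<'E'
from h import *
im,c=snap('wrist','w1'); s=bot.read_state();R=Ro.from_rotvec(s['tcp_rot']).as_matrix();print(s['time'],s['tool_pos'],R.round(3),s['wrist_force'])
import json;json.dump({k:np.array(v).tolist() for k,v in c.items()},open('w1.json','w'))
E
```

```text
2.35 [0.54761037 0.08860119 0.24224062] [[-0.164  0.986 -0.   ]
 [ 0.986  0.164 -0.001]
 [-0.001 -0.    -1.   ]] [-0.27015638  1.09359605 -0.1224877 ]
```

View pics/w1.png

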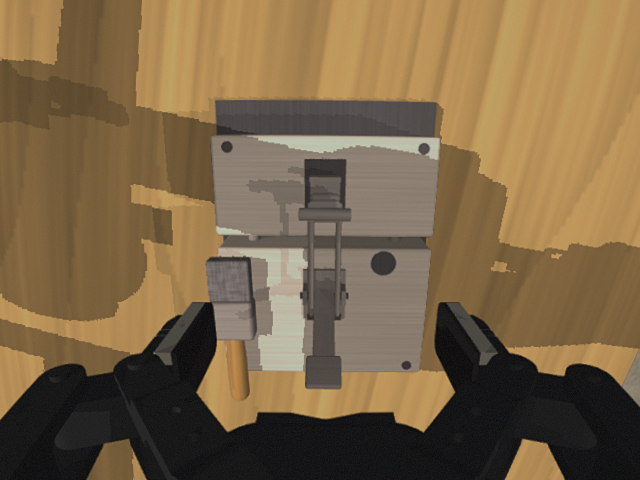

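```bash
python3 - <<'E'
from h import *
import json
c=json.load(open('w1.json')); im=cv2.imread('pics/w1.png')
cv2.imwrite('pics/z1.png',cv2.resize(im[150:250,280:370],None,fx=6,fy=6,interpolation=2))
u=np.array([-.164,.986]);P=np.array([.5585,.011])
def m(p): d=p[:2]-P; return (d@u).round(4),(d@np.array([-.986,-.164])).round(4)
for n,uv,z in [('rodL',(299,214),.125),('rodR',(351,214),.125),('pivL',(301,296),.096),('pivR',(348,296),.096),('p00',(212,136),.08),('p01',(439,138),.08),('half edge',(325,236),.08),('fixed',(325,248),.08),('base',(217,100),.012),('tip',(322,388),.18)]:
    p=onz(c,uv,z);print(n,p.round(4),m(p))
# rod triangulated with the top view
ct=bot.get_calibration('top');print(two(ct,(237.8,250.8),c,(325,214)))
print('tip',two(ct,(341.5,236),c,(322,386)))
E
```

```text
rodL [0.5263 0.0941 0.125 ] (np.float64(0.0872), np.float64(0.0182))
rodR [0.5662 0.1008 0.125 ] (np.float64(0.0873), np.float64(-0.0223))
pivL [0.5383 0.0119 0.096 ] (np.float64(0.0042), np.float64(0.0198))
pivR [0.5808 0.019  0.096 ] (np.float64(0.0043), np.float64(-0.0233))
p00 [0.4405 0.1395 0.08  ] (np.float64(0.1461), np.float64(0.0953))
p01 [0.6336 0.1703 0.08  ] (np.float64(0.1448), np.float64(-0.1002))
half edge [0.5513 0.0674 0.08  ] (np.float64(0.0568), np.float64(-0.0021))
fixed [0.5532 0.056  0.08  ] (np.float64(0.0453), np.float64(-0.0021))
base [0.4225 0.1719 0.012 ] (np.float64(0.1809), np.float64(0.1078))
tip [ 0.5638 -0.0199  0.18  ] (np.float64(-0.0313), np.float64(-0.0001))
(array([0.54593685, 0.09789765, 0.1273244 ]), np.float64(0.0004620171993945518))
tip (array([ 0.5650051 , -0.02807873,  0.16694703]), np.float64(2.9503618260421753e-05))
```

View pics/z1.png

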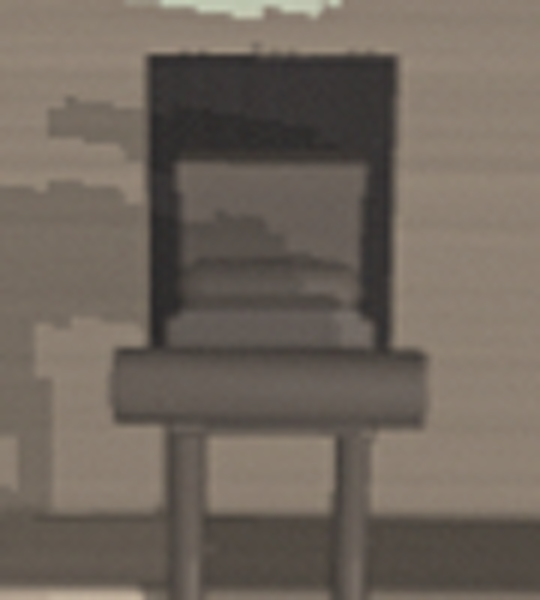

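>>> play_rows(
  series=[
    {"translation": [0.009,0,0.045],"spin": 0},
    {"translation": [0,0,0.045],"spin": 0},
    {"translation": [0,0,0.03],"spin": 0},
    {"translation": [0,0,0.015],"spin": 0},
    {"translation": [0,0,0.0],"spin": 0},
  ],
)

```text
time: 2.85
tool_pos: [0.5445, 0.0964, 0.1049]
tcp_rot: [-2.032, -2.392, 0.006]
wrist_force: [0.3, 0.4, 0.5]
width: 1.0
```

```bash
python3 - <<'E'
from h import *
im,c=snap('wrist','w2'); s=bot.read_state();R=Ro.from_rotvec(s['tcp_rot']).as_matrix();print(s['time'],s['tool_pos'],s['wrist_force'])
import json;json.dump({k:np.array(v).tolist() for k,v in c.items()},open('w2.json','w'))
for z in(.127,.1): print(proj(c,[s['tool_pos'][0],s['tool_pos'][1],z]))
E
```

```text
2.9 [0.54622154 0.09682752 0.107125  ] [-0.26097867  0.30750604  0.41342521]
[[327.75626295 301.61326462]]
[[327.66777441 278.02746275]]
```

View pics/w2.png

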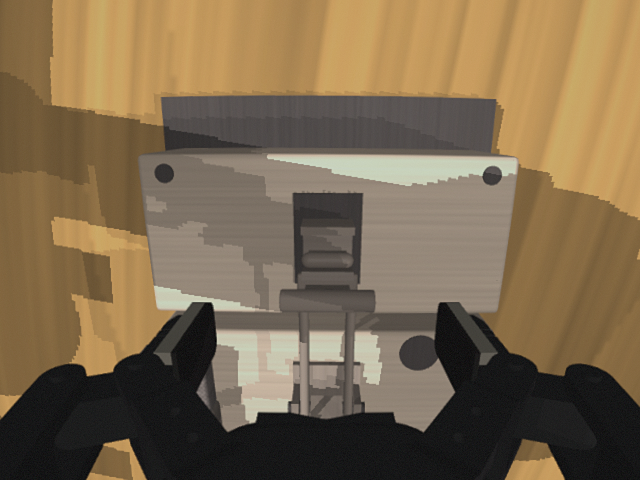

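```bash
python3 - <<'E'
from h import *
import json
c=json.load(open('w2.json')); im=cv2.imread('pics/w2.png')
u=np.array([-.164,.986]);T=np.array([.5462,.0968])
for n,uv,z in [('bar top edge(+x)',(328,251),.097),('bar bottom edge',(328,269),.099),('wall row 219',(328,219),.1),('wall 227',(328,227),.1),('wall 238',(328,238),.1),('rod',(328,300),.127),('rod.124',(328,300),.124),('head front low',(328,270),.1),('half far edge',(328,155),.08),('half near',(328,312),.08)]:
    p=onz(c,uv,z);print(n,p.round(4),((p[:2]-T)@u).round(4))
cv2.imwrite('pics/z2.png',cv2.resize(im[180:320,270:386],None,fx=4,fy=4,interpolation=2))
E
```

```text
bar top edge(+x) [0.5442 0.1099 0.097 ] 0.0132
bar bottom edge [0.5457 0.1012 0.099 ] 0.0045
wall row 219 [0.5414 0.1266 0.1   ] 0.0302
wall 227 [0.5421 0.1228 0.1   ] 0.0263
wall 238 [0.543  0.1173 0.1   ] 0.0208
rod [0.5462 0.0976 0.127 ] 0.0008
rod.124 [0.5464 0.0962 0.124 ] -0.0006
head front low [0.5457 0.1011 0.1   ] 0.0043
half far edge [0.5367 0.155  0.08  ] 0.0589
half near [0.5512 0.0682 0.08  ] -0.029
```

View pics/z2.png

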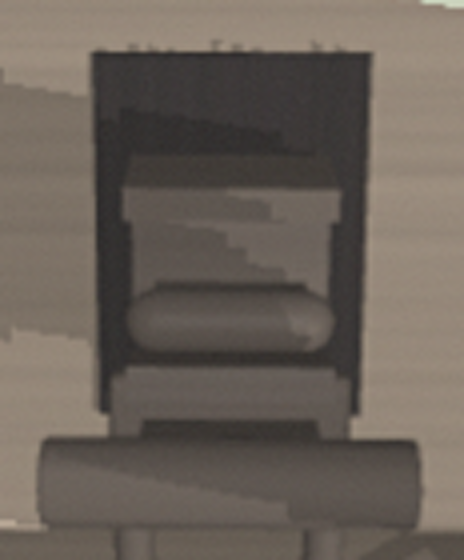

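>>> play_rows(
  series=[
    {"translation": [0.001,0,0.003],"spin": 0},
    {"translation": [0,0,0],"spin": 0},
    {"translation": [0,0,0],"spin": 0},
    {"translation": [0,0,0],"spin": 0},
    {"translation": [0,0,0.0],"spin": 0},
  ],
  jaw=-0.3,
  force=40,
)

```text
time: 3.4
tool_pos: [0.5466, 0.0987, 0.1055]
tcp_rot: [2.031, 2.395, 0.001]
wrist_force: [-1.2, 0.1, 3.1]
width: 0.349
```

>>> play_rows(
  series=[
    {"translation": [0,0,0],"spin": 0},
    {"translation": [0,0,0],"spin": 0},
    {"translation": [0,0,0.0],"spin": 0},
  ],
)

```text
time: 3.7
tool_pos: [0.5465, 0.0985, 0.1048]
tcp_rot: [2.032, 2.395, 0.001]
wrist_force: [-0.4, -1.1, 1.0]
width: 0.347
```

```bash
python3 - <<'E'
from h import *
im,c=snap('wrist','w3'); s=bot.read_state();print(s['time'],s['tool_pos'],s['wrist_force'])
im2,_=snap('side','s3')
cv2.imwrite('pics/z3.png',np.hstack([im[180:420,200:440],cv2.resize(im2[160:280,220:340],(240,240),interpolation=2)]))
E
```

```text
3.75 [0.54649681 0.09850015 0.104752  ] [-0.17514749 -0.54667366  2.11651728]
```

View pics/z3.png

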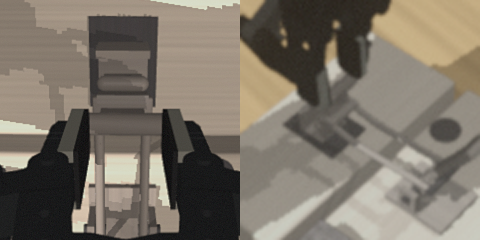

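>>> play_rows(
  series=[
    {"translation": [0,0,0],"spin": 0},
    {"translation": [0,0,0],"spin": 0},
    {"translation": [0,0,0],"spin": 0},
    {"translation": [0,0,0],"spin": 0},
  ],
  jaw=-0.6,
  force=40,
)

```text
time: 4.2
tool_pos: [0.5458, 0.0987, 0.1042]
tcp_rot: [-2.032, -2.395, 0.001]
wrist_force: [0.7, 0.1, -0.4]
width: 0.198
```

```bash
python3 - <<'E'
from h import *
im,c=snap('wrist','w4'); s=bot.read_state();print(s['time'],s['tool_pos'],s['wrist_force'],s['width'])
im2,_=snap('side','s4')
cv2.imwrite('pics/z4.png',np.hstack([cv2.resize(im[230:430,220:420],(400,400)),cv2.resize(im2[180:260,230:310],(400,400),interpolation=2)]))
E
```

```text
4.25 [0.54579941 0.09866181 0.10419547] [-0.70208692  0.38222277 -0.26438608] 0.19882880517735185
```

View pics/z4.png

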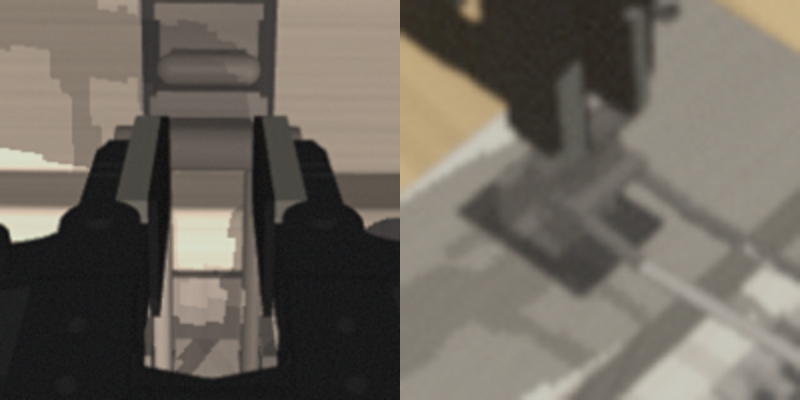

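```bash
python3 - <<'E'
from h import *
c=bot.get_calibration('wrist');cs=bot.get_calibration('side');s=bot.read_state()
u=np.array([-.164,.986,0]);v=np.array([-.986,-.164,0]);T=np.array(s['tool_pos'])
for z in(0,.01,.02,.03):
  for hw in (.01,.015):
    print(z,hw,'wrist front',proj(c,T+.011*u+hw*v+[0,0,z]).round(1),'side rear',proj(cs,T-.011*u+hw*v+[0,0,z]).round(1))
for z in (.100,.11,.12,.127):print(z,'side rod', proj(cs,[.5462,.0976,z]).round(1))
E
```

```text
0 0.01 wrist front [[303.2 260.7]] side rear [[269.8 224.6]]
0 0.015 wrist front [[292.8 260.7]] side rear [[267.4 226.7]]
0.01 0.01 wrist front [[302.  268.1]] side rear [[269.3 219.9]]
0.01 0.015 wrist front [[290.9 268.1]] side rear [[266.9 222. ]]
0.02 0.01 wrist front [[300.6 276.3]] side rear [[268.9 215.1]]
0.02 0.015 wrist front [[288.9 276.3]] side rear [[266.4 217.2]]
0.03 0.01 wrist front [[299.  285.5]] side rear [[268.4 210.1]]
0.03 0.015 wrist front [[286.6 285.5]] side rear [[265.9 212.2]]
0.1 side rod [[269.6 219. ]]
0.11 side rod [[269.2 214.3]]
0.12 side rod [[268.7 209.5]]
0.127 side rod [[268.4 206.1]]
```

>>> play_rows(
  series=[
    {"translation": [0,0,-0.005],"spin": 0},
    {"translation": [0,0,0],"spin": 0},
    {"translation": [0,0,0],"spin": 0},
    {"translation": [0,0,0],"spin": 0},
    {"translation": [0,0,0],"spin": 0},
  ],
  jaw=0.6,
)

```text
time: 4.8
tool_pos: [0.5461, 0.0986, 0.1095]
tcp_rot: [-2.032, -2.396, 0.0]
wrist_force: [-0.5, 0.7, -0.0]
width: 0.802
```

>>> play_rows(
  series=[
    {"translation": [0,0,0.01],"spin": 0},
    {"translation": [0,0,0.01],"spin": 0},
    {"translation": [0,0,0.005],"spin": 0},
    {"translation": [0,0,0],"spin": 0},
  ],
)

```text
time: 5.2
tool_pos: [0.5446, 0.0984, 0.0826]
tcp_rot: [-2.031, -2.394, 0.004]
wrist_force: [-0.0, -0.1, 0.1]
width: 0.799
```

>>> play_rows(
  series=[
    {"translation": [0,0,0],"spin": 0},
    {"translation": [0,0,0],"spin": 0},
    {"translation": [0,0,0],"spin": 0},
    {"translation": [0,0,0],"spin": 0},
    {"translation": [0,0,0],"spin": 0},
  ],
  jaw=-0.5,
)

```text
time: 5.7
tool_pos: [0.5454, 0.0986, 0.0844]
tcp_rot: [-2.031, -2.395, 0.001]
wrist_force: [-3.5, -0.2, -0.1]
width: 0.45
```

>>> play_rows(
  series=[
    {"translation": [0,0,0],"spin": 0},
    {"translation": [0,0,-0.004],"spin": 0},
    {"translation": [0,0,-0.004],"spin": 0},
    {"translation": [0,0,-0.004],"spin": 0},
    {"translation": [0,0,-0.004],"spin": 0},
  ],
)

```text
time: 6.2
tool_pos: [0.5456, 0.0984, 0.1005]
tcp_rot: [-2.032, -2.395, 0.001]
wrist_force: [-3.6, -4.0, -3.8]
width: 0.449
```

>>> play_rows(
  series=[
    {"translation": [0.005,0,0],"spin": 0},
    {"translation": [0.005,0,0],"spin": 0},
    {"translation": [0.005,0,0],"spin": 0},
    {"translation": [0,0,0],"spin": 0},
  ],
)

```text
time: 6.6
tool_pos: [0.5431, 0.1144, 0.1006]
tcp_rot: [-2.031, -2.394, -0.0]
wrist_force: [-4.8, 0.0, -1.1]
width: 0.449
```

```bash
python3 - <<'E'
from h import *
im,c=snap('wrist','w5'); s=bot.read_state();print(s['time'],s['tool_pos'],s['wrist_force'],s['width'])
im2,_=snap('side','s5')
cv2.imwrite('pics/z5.png',np.hstack([cv2.resize(im[180:380,220:420],(400,400)),cv2.resize(im2[180:280,240:340],(400,400),interpolation=2)]))
E
```

```text
6.65 [0.54310647 0.11438481 0.10060348] [-5.33386495  0.19714239 -2.47726694] 0.45475773538485725
```

View pics/z5.png

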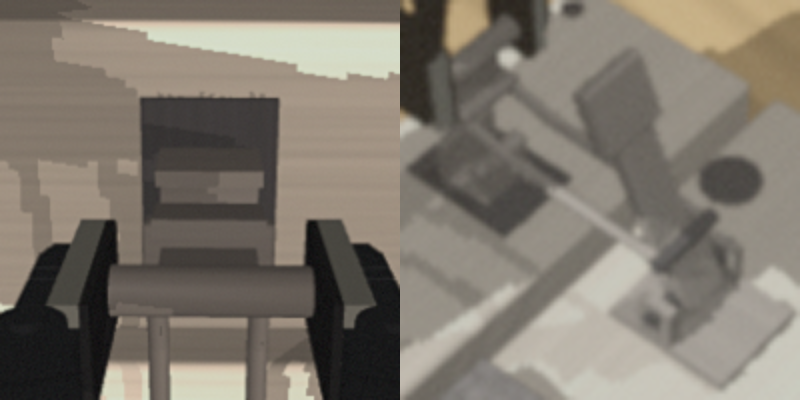

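>>> play_rows(
  series=[
    {"translation": [0.002,0,0.003],"spin": 0},
    {"translation": [0,0,0.003],"spin": 0},
    {"translation": [0,0,0.003],"spin": 0},
    {"translation": [0,0,0.001],"spin": 0},
    {"translation": [0,0,0],"spin": 0},
  ],
)

```text
time: 7.2
tool_pos: [0.5429, 0.1165, 0.0907]
tcp_rot: [-2.031, -2.394, -0.001]
wrist_force: [-5.0, 2.9, 0.2]
width: 0.451
```

>>> play_rows(
  series=[
    {"translation": [0,0,0.001],"spin": 0},
    {"translation": [0,0,0.001],"spin": 0},
    {"translation": [0,0,0.001],"spin": 0},
    {"translation": [0,0,0],"spin": 0},
  ],
)

```text
time: 7.6
tool_pos: [0.5429, 0.1165, 0.0879]
tcp_rot: [-2.032, -2.394, -0.001]
wrist_force: [-5.6, 2.5, 0.6]
width: 0.452
```

>>> play_rows(
  series=[
    {"translation": [0,0,0.001],"spin": 0},
    {"translation": [0,0,0.001],"spin": 0},
    {"translation": [0,0,0],"spin": 0},
  ],
)

```text
time: 7.9
tool_pos: [0.5429, 0.1165, 0.0859]
tcp_rot: [-2.032, -2.394, -0.001]
wrist_force: [-6.2, 2.4, 1.3]
width: 0.448
```

>>> play_rows(
  series=[
    {"translation": [0,0,0.001],"spin": 0},
    {"translation": [0,0,0.001],"spin": 0},
    {"translation": [0,0,0],"spin": 0},
  ],
)

```text
time: 8.2
tool_pos: [0.5429, 0.1165, 0.084]
tcp_rot: [-2.032, -2.394, -0.001]
wrist_force: [-5.8, 3.0, 0.4]
width: 0.451
```

>>> play_rows(
  series=[
    {"translation": [0,0,0.001],"spin": 0},
    {"translation": [0,0,0.001],"spin": 0},
    {"translation": [0,0,0],"spin": 0},
  ],
)

```text
time: 8.5
tool_pos: [0.5429, 0.1164, 0.082]
tcp_rot: [-2.032, -2.394, -0.001]
wrist_force: [-6.4, 1.2, 1.9]
width: 0.447
```

>>> play_rows(
  series=[
    {"translation": [0,0,0.001],"spin": 0},
    {"translation": [0,0,0.001],"spin": 0},
    {"translation": [0,0,0],"spin": 0},
  ],
)

```text
time: 8.8
tool_pos: [0.5429, 0.1164, 0.08]
tcp_rot: [-2.031, -2.394, -0.001]
wrist_force: [-6.8, 1.7, 2.5]
width: 0.449
```

>>> play_rows(
  series=[
    {"translation": [0,0,0.001],"spin": 0},
    {"translation": [0,0,0.001],"spin": 0},
    {"translation": [0,0,0],"spin": 0},
  ],
)

```text
time: 9.1
tool_pos: [0.543, 0.1162, 0.0781]
tcp_rot: [-2.032, -2.394, -0.001]
wrist_force: [-7.4, 1.5, 2.7]
width: 0.454
```

>>> play_rows(
  series=[
    {"translation": [0,0,0.001],"spin": 0},
    {"translation": [0,0,0.001],"spin": 0},
    {"translation": [0,0,0],"spin": 0},
  ],
)

```text
time: 9.4
tool_pos: [0.543, 0.1161, 0.0768]
tcp_rot: [-2.032, -2.395, -0.001]
wrist_force: [-7.9, -0.2, 3.8]
width: 0.452
```

```bash
python3 - <<'E'
from h import *
im,c=snap('wrist','w6'); s=bot.read_state();print(s['time'],s['tool_pos'],s['wrist_force'],s['width'])
im2,_=snap('side','s6')
cv2.imwrite('pics/z6.png',np.hstack([cv2.resize(im[180:380,220:420],(400,400)),cv2.resize(im2[180:280,240:340],(400,400),interpolation=2)]))
E
```

```text
9.45 [0.54302521 0.11606313 0.07679857] [-7.40953808  0.97767786  4.79525388] 0.45273013904548776
```

View pics/z6.png

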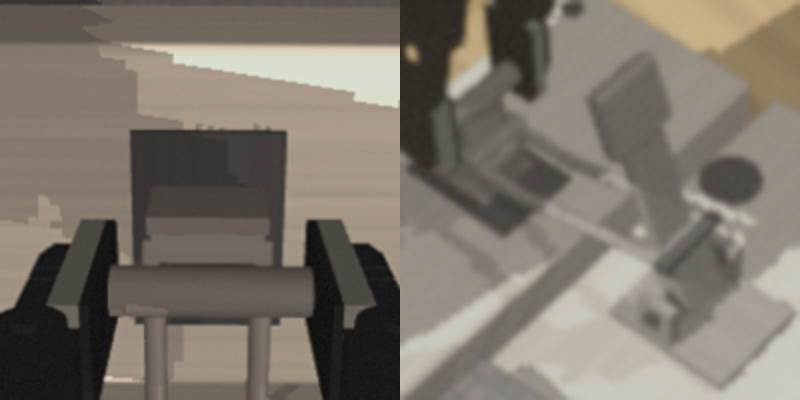

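>>> play_rows(
  series=[
    {"translation": [0,0,0.001],"spin": 0},
    {"translation": [0,0,0.001],"spin": 0},
    {"translation": [0,0,0],"spin": 0},
    {"translation": [0,0,0],"spin": 0},
  ],
)

```text
time: 9.9
tool_pos: [0.5432, 0.1161, 0.0765]
tcp_rot: [-2.032, -2.395, -0.001]
wrist_force: [-12.2, -0.4, 14.8]
width: 0.451
```

>>> play_rows(
  series=[
    {"translation": [-0.0015,0,0],"spin": 0},
    {"translation": [-0.0015,0,0],"spin": 0},
    {"translation": [0,0,0],"spin": 0},
  ],
)

```text
time: 10.2
tool_pos: [0.5433, 0.1153, 0.0765]
tcp_rot: [-2.031, -2.392, -0.005]
wrist_force: [-13.2, 7.0, 14.4]
width: 0.448
```

>>> play_rows(
  series=[
    {"translation": [0.001,0,-0.001],"spin": 0},
    {"translation": [0,0,-0.001],"spin": 0},
    {"translation": [0,0,0],"spin": 0},
  ],
)

```text
time: 10.5
tool_pos: [0.5433, 0.1151, 0.0771]
tcp_rot: [-2.031, -2.394, -0.003]
wrist_force: [-8.2, 3.9, 6.9]
width: 0.45
```

>>> play_rows(
  series=[
    {"translation": [0,0,0],"spin": 0},
    {"translation": [0,0,0],"spin": 0},
    {"translation": [0,0,0],"spin": 0},
    {"translation": [0,0,0],"spin": 0},
  ],
  jaw=0.5,
)

```text
time: 10.9
tool_pos: [0.5447, 0.1135, 0.0761]
tcp_rot: [2.032, 2.395, 0.002]
wrist_force: [-0.1, -0.0, 0.2]
width: 0.754
```

>>> play_rows(
  series=[
    {"translation": [0,0,-0.04],"spin": 0},
    {"translation": [0,0,-0.05],"spin": 0},
    {"translation": [0,0,-0.05],"spin": 0},
    {"translation": [0,0,0],"spin": 0},
    {"translation": [0,0,0],"spin": 0},
  ],
)

```text
time: 11.4
tool_pos: [0.5455, 0.1136, 0.218]
tcp_rot: [2.03, 2.393, 0.006]
wrist_force: [-0.8, 0.4, -1.1]
width: 0.751
```

```bash
python3 - <<'E'
from h import *
im,c=snap('wrist','w7'); s=bot.read_state();print(s['time'],s['tool_pos'],s['wrist_force'],s['width'])
import json;json.dump({k:np.array(v).tolist() for k,v in c.items()},open('w7.json','w'))
im2,_=snap('side','s7')
cv2.imwrite('pics/z7.png',np.hstack([cv2.resize(im[150:350,220:420],(400,400)),cv2.resize(im2[180:280,240:340],(400,400),interpolation=2)]))
E
```

```text
11.45 [0.54388041 0.11335636 0.21564859] [-0.590744   -0.03497936 -1.19857284] 0.7490337404946338
```

View pics/z7.png

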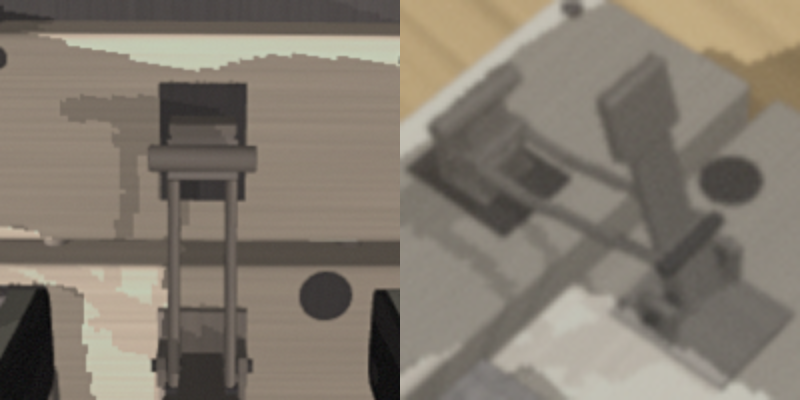

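>>> play_rows(
  series=[
    {"translation": [-0.012,0,0],"spin": 0},
    {"translation": [-0.016,0,0],"spin": 0},
    {"translation": [-0.01,0,0],"spin": 0},
    {"translation": [0,0,0],"spin": 0},
    {"translation": [0,0,0],"spin": 0},
  ],
  jaw=-1,
)

```text
time: 12.0
tool_pos: [0.5499, 0.0753, 0.2152]
tcp_rot: [-2.034, -2.394, 0.0]
wrist_force: [0.7, -0.1, 0.9]
width: -0.002
```

>>> play_rows(
  series=[
    {"translation": [0,0,0],"spin": 0},
    {"translation": [0,0,0],"spin": 0},
    {"translation": [0,0,0],"spin": 0},
  ],
)

```text
time: 12.3
tool_pos: [0.5499, 0.0763, 0.2156]
tcp_rot: [2.032, 2.396, 0.0]
wrist_force: [0.0, -0.4, 0.9]
width: 0.001
```

```bash
cat >> h.py <<'E'
U=np.array([-.164,.986,0]);V=np.array([-.986,-.164,0]);PV=np.array([.5596,.0154,0])
def onplane(c,uv):
    o,d=ray(c,uv); s=((PV-o)@V)/(d@V); p=o+s*d; return np.array([(p-PV)@U,p[2]])
E
python3 - <<'E'
from h import *
cs=bot.get_calibration('side')
print('tip top mid',onplane(cs,(300,198)), 'tip end corner px (288? 305,194)')
im,c=snap('side','s8'); s=bot.read_state();T=np.array(s['tool_pos']);print(s['time'],T,s['width'],'tcp mould x,y',(T-PV)@U,(T-PV)@V)
for dz in(0,.03): print(dz,proj(cs,T+[0,0,dz]))
m=(im.max(2)<55).astype(np.uint8)
g=m[60:240,230:350]
rows=np.where(g.sum(1)>0)[0]+60
for r in range(rows.min(),rows.max()+1,6):
    x=np.where(m[r,230:350])[0]+230
    print(r,(x.min(),x.max(),len(x)) if len(x) else None)
E
```

```text
tip top mid [0.02518208 0.18170207] tip end corner px (288? 305,194)
12.35 [0.54987366 0.07630793 0.21562912] 0.0019681806429015297 tcp mould x,y 0.06165034307181466 -0.00039873281999703805
0 [[276.92890865 164.66960234]]
0.03 [[275.64221672 145.36500502]]
60 (np.int64(236), np.int64(315), 80)
66 (np.int64(236), np.int64(312), 73)
72 (np.int64(235), np.int64(310), 71)
78 (np.int64(235), np.int64(308), 69)
84 (np.int64(242), np.int64(305), 60)
90 (np.int64(241), np.int64(303), 59)
96 (np.int64(238), np.int64(300), 56)
102 (np.int64(234), np.int64(298), 55)
108 (np.int64(231), np.int64(289), 51)
114 (np.int64(235), np.int64(287), 52)
120 (np.int64(244), np.int64(284), 39)
126 (np.int64(255), np.int64(275), 21)
132 (np.int64(262), np.int64(272), 11)
138 (np.int64(270), np.int64(272), 3)
144 (np.int64(271), np.int64(273), 3)
```

```bash
python3 - <<'E'
from h import *
a=cv2.imread('pics/s7.png').astype(int);b=cv2.imread('pics/s8.png').astype(int)
d=np.abs(a-b).max(2)>30
for r in range(110,200,4):
    x=np.where(d[r,245:330])[0]+245
    print(r,(x.min(),x.max(),len(x)) if len(x) else None, b[r,268:284:2].max(1))
E
```

```text
110 (np.int64(245), np.int64(290), 31) [39 41 39 42 43 44 45 45]
114 (np.int64(245), np.int64(289), 34) [42 41 44 43 45 43 43 44]
118 (np.int64(245), np.int64(288), 42) [44 47 46 47 45 47 47 44]
122 (np.int64(245), np.int64(286), 42) [44 46 46 47 48 49 80 95]
126 (np.int64(251), np.int64(286), 36) [50 46 49 50 56 81 57 85]
130 (np.int64(257), np.int64(286), 30) [49 49 50 77 92 90 60 87]
134 (np.int64(261), np.int64(286), 26) [52 50 52 72 92 95 67 85]
138 (np.int64(261), np.int64(286), 26) [56 54 51 69 92 90 71 79]
142 (np.int64(262), np.int64(285), 24) [ 60  58  54  64 105  99  75  72]
146 (np.int64(264), np.int64(285), 22) [ 58  55  55  62 111 102  80  74]
150 (np.int64(270), np.int64(281), 12) [190 156  99  92 121 109 133 167]
154 None [194 196 194 194 188 192 191 188]
158 None [180 189 193 195 195 195 196 194]
162 None [176 173 176 185 191 194 194 193]
166 None [182 180 177 176 175 180 190 193]
170 None [186 184 183 180 179 177 175 176]
174 None [184 184 184 184 182 182 180 178]
178 None [184 185 185 185 186 186 183 188]
182 None [187 187 187 184 191 195 145 102]
186 None [172 185 194 196 196 187 148 145]
190 None [195 195 188 164 149 144 147 147]
194 None [155 145 144 147 146 144 144 145]
198 None [118 131 147 146 144 145 146 146]
```

>>> play_rows(
  series=[
    {"translation": [0,0,0.04],"spin": 0},
    {"translation": [0,0,0.032],"spin": 0},
    {"translation": [-0.01,0,0],"spin": 0},
    {"translation": [-0.008,0,0],"spin": 0},
    {"translation": [0,0,0],"spin": 0},
  ],
)

```text
time: 12.85
tool_pos: [0.5546, 0.0571, 0.1457]
tcp_rot: [2.032, 2.393, 0.003]
wrist_force: [-0.3, 1.0, -0.3]
width: -0.001
```

>>> play_rows(
  series=[
    {"translation": [-0.005,0,0],"spin": 0},
    {"translation": [-0.005,0,0],"spin": 0},
    {"translation": [-0.005,0,0],"spin": 0},
    {"translation": [0,0,0],"spin": 0},
  ],
)

```text
time: 13.25
tool_pos: [0.5559, 0.0429, 0.1443]
tcp_rot: [2.032, 2.394, 0.002]
wrist_force: [0.2, 0.1, 0.6]
width: 0.003
```

>>> play_rows(
  series=[
    {"translation": [-0.005,0,0],"spin": 0},
    {"translation": [-0.005,0,0],"spin": 0},
    {"translation": [0,0,0],"spin": 0},
  ],
)

```text
time: 13.55
tool_pos: [0.5569, 0.0329, 0.1435]
tcp_rot: [2.032, 2.395, -0.001]
wrist_force: [0.1, 0.4, 1.0]
width: 0.002
```

>>> play_rows(
  series=[
    {"translation": [-0.005,0,0],"spin": 0},
    {"translation": [-0.005,0,0.0],"spin": 0},
    {"translation": [0,0,0],"spin": 0},
  ],
)

```text
time: 13.85
tool_pos: [0.5585, 0.0229, 0.1433]
tcp_rot: [2.033, 2.395, -0.001]
wrist_force: [-0.6, 0.8, 0.3]
width: -0.002
```

```bash
python3 - <<'E'
from h import *
im,c=snap('side','s9'); s=bot.read_state();T=np.array(s['tool_pos']);print(s['time'],T,s['wrist_force'],'tcp mould x,y',(T-PV)@U,(T-PV)@V)
a=cv2.imread('pics/s8.png').astype(int);d=(np.abs(a-im.astype(int)).max(2)>30)
for r in range(150,260,5):
    x=np.where(d[r,250:400])[0]+250
    print(r,(x.min(),x.max(),len(x)) if len(x) else None)
E
```

```text
13.9 [0.55850313 0.02296894 0.14334211] [-0.18940654  1.54915873  0.72067023] tcp mould x,y 0.007642862360352899 -0.00015979661217993484
150 (np.int64(270), np.int64(345), 76)
155 (np.int64(279), np.int64(342), 64)
160 (np.int64(279), np.int64(340), 62)
165 (np.int64(281), np.int64(338), 58)
170 (np.int64(278), np.int64(336), 59)
175 (np.int64(268), np.int64(333), 65)
180 (np.int64(265), np.int64(376), 80)
185 (np.int64(267), np.int64(384), 100)
190 (np.int64(266), np.int64(390), 87)
195 (np.int64(260), np.int64(399), 78)
200 (np.int64(254), np.int64(384), 48)
205 (np.int64(250), np.int64(319), 41)
210 (np.int64(250), np.int64(398), 36)
215 (np.int64(250), np.int64(325), 23)
220 (np.int64(294), np.int64(308), 15)
225 (np.int64(282), np.int64(313), 13)
230 (np.int64(277), np.int64(317), 14)
235 (np.int64(271), np.int64(320), 22)
240 (np.int64(267), np.int64(324), 28)
245 (np.int64(289), np.int64(311), 21)
250 (np.int64(274), np.int64(308), 16)
255 (np.int64(266), np.int64(334), 19)
```

```bash
python3 - <<'E'
from h import *
a=cv2.imread('pics/s8.png').astype(int);b=cv2.imread('pics/s9.png').astype(int)
c=bot.get_calibration('side');T=np.array(bot.read_state()['tool_pos'])
print('fingertip px',proj(c,T+[0,0,.025]),proj(c,T-.011*U+[0,0,.025]))
def L(th,r,o=0): return PV+[0,0,.096]+U*(-r*np.cos(th)+o*np.sin(th))+np.array([0,0,r*np.sin(th)+o*np.cos(th)])
for th in(1.85,1.7,1.5,1.3,1.1): print(th,proj(c,[L(th,.087),L(th,.05)]).round().tolist())
for im in(a,b):
  for r in range(168,240,4): print(r,' '.join('%3d'%v for v in im[r,276:356:4].mean(1)))
  print()
E
```

```text
fingertip px [[310.95305665 211.79934337]] [[317.8190859  215.96794751]]
1.85 [[301.0, 200.0], [307.0, 222.0]]
1.7 [[309.0, 203.0], [311.0, 224.0]]
1.5 [[320.0, 209.0], [318.0, 228.0]]
1.3 [[331.0, 218.0], [324.0, 232.0]]
1.1 [[341.0, 227.0], [329.0, 238.0]]
168 148 149 165 166 165 165 160 154 157 164 161 161 163 156 157 155 155 159 161 156
172 154 148 147 163 166 165 165 161 155 156 163 162 160 161 156 154 155 153 158 161
176 157 154 179 148 158 166 165 164 161 156 153 161 162 159 161 160 153 154 154 154
180 159 152 127 184 139 153 166 165 166 164 158 154 160 164 160 160 161 154 154 154
184 189 169 121 138 135 138 144 165 165 165 164 160 155 157 163 162 159 162 155 150
188 174 138 136 136 137 136 138 136 160 166 166 165 162 155 156 162 161 147 117 115
192 138 136 137 135 137 136 136 134 136 143 138 154 165 161 128 120 116 115 115 115
196 136 137 137 136 135 135 106 106 136 138 140 125 119 120 117 114 111 114 118 115
200 137 136 140 136 135 107 104  92 133 140 138 137 136 119 118 116 116 111 112 115
204 137 137 137 131 108 101  93  96 111 137 138 136 123 110 119 118 118 114 111 112
2
[... 1483 characters left out ...]
 123 121 121 122 119 115 115
208 142 143 142 140 140 140  54  44  47  84  72 104 122 106 138 140 129 121 120 116
212 135 143 142 142 140 141 141  79  44  85 111 120  81 140 142 141 140 137 122 118
216 105 127 142 144 142 144 140 142 136 107 115  79  81 140 140 140 141 139 140 134
220  95 111 114 137 142 140 144 144 142  85  83  79  72 119 142 140 141 139 138 136
224  69  74 117 101 111 136 143 142 110  87  79  79  72  71 139 141 139 140 138 139
228  73  71 132 142 136 105 107 110 114  85  81  78  71  84 141 141 140 140 141 142
232 101 121 142 143 143 139 111 107 107  85  80 128 136 142 142 141 140 142 141 142
236 129 124 149 141 135 114 166 193 181  85  80 125 120 140 141 142 140 142 143 144
```

>>> play_rows(
  series=[
    {"translation": [-0.006,0,0],"spin": 0},
    {"translation": [-0.005,0,0.001],"spin": 0},
    {"translation": [-0.005,0,0.0015],"spin": 0},
    {"translation": [0,0,0],"spin": 0},
  ],
)

```text
time: 14.3
tool_pos: [0.561, 0.0068, 0.1407]
tcp_rot: [2.033, 2.395, -0.001]
wrist_force: [-1.0, 1.2, 0.8]
width: 0.0
```

>>> play_rows(
  series=[
    {"translation": [-0.005,0,0.002],"spin": 0},
    {"translation": [-0.005,0,0.002],"spin": 0},
    {"translation": [-0.005,0,0.002],"spin": 0},
    {"translation": [0,0,0],"spin": 0},
  ],
)

```text
time: 14.7
tool_pos: [0.5636, -0.0078, 0.1346]
tcp_rot: [2.033, 2.395, -0.001]
wrist_force: [-0.6, 1.1, 0.6]
width: -0.003
```

```bash
python3 - <<'E'
from h import *
im,c=snap('top','t2');a=cv2.imread('pics/top0.png')
for nm,i in(('0',a),('now',im)):
  g=i.astype(int).mean(2)
  print(nm,'edge',g[300,192:212].astype(int).tolist());print('   groove',g[310,262:290].astype(int).tolist()); print('  gr2',g[190,255:280].astype(int).tolist())
  print('   row lat',g[252,212:262:2].astype(int).tolist())
E
```

```text
0 edge [105, 91, 87, 87, 88, 88, 87, 89, 89, 86, 84, 79, 86, 109, 142, 170, 180, 181, 179, 178]
   groove [182, 182, 182, 181, 181, 181, 179, 182, 182, 183, 177, 165, 133, 94, 79, 74, 72, 77, 82, 83, 94, 123, 152, 166, 168, 155, 131, 111]
  gr2 [177, 163, 137, 102, 77, 75, 74, 71, 70, 68, 82, 119, 153, 173, 178, 179, 177, 179, 178, 179, 178, 180, 178, 177, 178]
   row lat [176, 110, 86, 88, 101, 144, 117, 85, 112, 141, 127, 121, 138, 135, 109, 85, 108, 121, 89, 97, 159, 179, 180, 180, 183]
now edge [135, 115, 107, 108, 110, 110, 108, 108, 110, 109, 108, 118, 127, 138, 145, 150, 155, 159, 160, 166]
   groove [158, 169, 172, 171, 173, 181, 206, 221, 225, 225, 224, 225, 223, 223, 224, 225, 226, 225, 224, 210, 179, 168, 192, 212, 212, 197, 164, 132]
  gr2 [58, 49, 50, 46, 47, 51, 59, 70, 75, 82, 90, 94, 94, 93, 94, 91, 94, 92, 92, 94, 91, 92, 93, 92, 93]
   row lat [94, 86, 96, 98, 99, 101, 101, 101, 101, 103, 104, 105, 105, 105, 104, 106, 100, 88, 77, 67, 58, 50, 54, 74, 85]
```

>>> play_rows(
  series=[
    {"translation": [-0.0045,0,0.003],"spin": 0},
    {"translation": [-0.0045,0,0.003],"spin": 0},
    {"translation": [0,0,0],"spin": 0},
  ],
)

```text
time: 15.05
tool_pos: [0.5653, -0.0165, 0.1288]
tcp_rot: [2.032, 2.395, -0.0]
wrist_force: [-0.5, -0.2, 1.7]
width: -0.001
```

>>> play_rows(
  series=[
    {"translation": [-0.004,0,0.0035],"spin": 0},
    {"translation": [-0.004,0,0.0035],"spin": 0},
    {"translation": [0,0,0],"spin": 0},
  ],
)

```text
time: 15.35
tool_pos: [0.5665, -0.0243, 0.1215]
tcp_rot: [2.033, 2.395, -0.0]
wrist_force: [-0.1, 0.8, 1.1]
width: -0.002
```

>>> play_rows(
  series=[
    {"translation": [-0.0035,0,0.004],"spin": 0},
    {"translation": [-0.0035,0,0.004],"spin": 0},
    {"translation": [0,0,0],"spin": 0},
  ],
)

```text
time: 15.65
tool_pos: [0.5673, -0.0311, 0.1132]
tcp_rot: [-2.032, -2.395, 0.001]
wrist_force: [0.7, 0.3, 0.8]
width: 0.004
```

```bash
cat >> h.py <<'E'
def prof(im,c,x0,x1,y,z,n=26):
    X=[PV+U*x+V*y+[0,0,z] for x in np.linspace(x0,x1,n)]
    p=proj(c,X); g=im.astype(np.float32).mean(2); return cv2.remap(g,p[:,0].astype(np.float32)[:,None],p[:,1].astype(np.float32)[:,None],1)[:,0].astype(int).tolist()
E
python3 - <<'E'
from h import *
cs=bot.get_calibration('side');ct=bot.get_calibration('top')
im,_=snap('side','s10');t,_=snap('top','t3')
for y in(-.075,-.09,.04):
  print(y);[print(' ',prof(i,c,.02,.07,y,.08)) for i,c in((cv2.imread('pics/s7.png'),cs),(im,cs),(cv2.imread('pics/top0.png'),ct),(t,ct))]
print('far edge');[print(' ',prof(i,c,.12,.17,-.06,.08)) for i,c in((cv2.imread('pics/s7.png'),cs),(im,cs),(cv2.imread('pics/top0.png'),ct),(t,ct))]
T=np.array(bot.read_state()['tool_pos']);print(proj(cs,T+[0,0,.025]))
def L(th,r,o=0): return PV+[0,0,.096]+U*(-r*np.cos(th)+o*np.sin(th))+np.array([0,0,r*np.sin(th)+o*np.cos(th)])
for th in(1.5,1.1,.8,.5,.3,0): print(th,proj(cs,[L(th,.087),L(th,.05)]).round().tolist())
for r in range(200,290,4): print(r,' '.join('%3d'%v for v in im[r,290:386:4].mean(1)))
E
```

```text
-0.075
  [134, 136, 136, 135, 135, 136, 135, 135, 135, 133, 125, 110, 104, 106, 104, 107, 113, 129, 135, 135, 137, 137, 136, 137, 135, 135]
  [44, 44, 42, 41, 45, 51, 57, 59, 65, 67, 68, 68, 67, 74, 110, 139, 143, 142, 144, 143, 144, 145, 144, 145, 143, 144]
  [178, 179, 178, 179, 179, 178, 178, 177, 179, 173, 140, 88, 70, 71, 74, 81, 115, 159, 179, 181, 182, 180, 178, 179, 179, 181]
  [85, 75, 89, 153, 196, 175, 115, 72, 63, 62, 60, 59, 58, 57, 65, 115, 159, 165, 164, 167, 169, 168, 167, 166, 165, 166]
-0.09
  [134, 135, 135, 134, 135, 134, 134, 134, 135, 133, 125, 113, 107, 106, 105, 107, 116, 129, 135, 137, 136, 137, 135, 137, 135, 137]
  [41, 42, 41, 42, 42, 42, 45, 45, 46, 46, 48, 51, 60, 63, 62, 64, 60, 51, 45, 45, 50, 95, 135, 144, 143, 143]
  [178, 179, 177, 178, 177, 178, 178, 178, 178, 172, 139, 85, 67, 69, 71, 77, 115, 161, 178, 181, 181, 180, 179, 179, 179, 181]
  [88, 147, 191, 168, 100, 66, 62, 59, 57, 56, 56, 55, 77, 132, 161, 166, 165, 165, 164, 167, 168, 166, 168, 166, 164, 163]
0.04
  [173, 174, 174, 174, 175, 177, 182, 180, 176, 173, 170, 141, 108, 101, 105, 106, 1
[... 2825 characters left out ...]

264 186 196 182 140 128 105 147 151 156 135 155 183 197 197 190 176 194 180 146 147 145 147 147 145
268 186 184 186 185 159 144 150 162 163 160 166 197 197 199 199 198 197 198 192 180 163 152 146 148
272 184 185 186 182 183 179 149 160 158 176 198 198 198 200 198 198 198 199 198 199 199 187 148 147
276 198 197 185 183 184 183 193 157 181 196 198 199 199 199 199 199 199 198 198 200 198 199 197 152
280 198 196 195 182 183 181 195 199 198 198 199 200 198 200 198 200 199 197 200 199 198 199 195 122
284 165 197 198 184 182 181 194 197 198 198 199 198 198 199 199 199 197 199 199 197 199 197 130 115
288 128 146 157 183 182 185 184 186 198 199 199 199 199 199 198 197 200 199 197 201 200 143 116 110
```

>>> play_rows(
  series=[
    {"translation": [-0.003,0,0.0045],"spin": 0},
    {"translation": [-0.003,0,0.0045],"spin": 0},
    {"translation": [0,0,0],"spin": 0},
  ],
)

```text
time: 16.05
tool_pos: [0.568, -0.0369, 0.104]
tcp_rot: [-2.032, -2.395, 0.001]
wrist_force: [-0.5, -0.3, 0.3]
width: -0.001
```

>>> play_rows(
  series=[
    {"translation": [-0.002,0,0.0045],"spin": 0},
    {"translation": [-0.002,0,0.0045],"spin": 0},
    {"translation": [0,0,0],"spin": 0},
  ],
)

```text
time: 16.35
tool_pos: [0.5684, -0.0407, 0.0949]
tcp_rot: [-2.032, -2.395, 0.002]
wrist_force: [0.8, -0.6, -0.4]
width: 0.003
```

>>> play_rows(
  series=[
    {"translation": [-0.001,0,0.003],"spin": 0},
    {"translation": [-0.001,0,0.003],"spin": 0},
    {"translation": [0,0,0],"spin": 0},
  ],
)

```text
time: 16.65
tool_pos: [0.5691, -0.0425, 0.0894]
tcp_rot: [-2.032, -2.395, 0.001]
wrist_force: [-0.8, 0.8, 1.2]
width: -0.003
```

```bash
python3 - <<'E'
from h import *
cs=bot.get_calibration('side');ct=bot.get_calibration('top')
im,_=snap('side','s11');t,_=snap('top','t4')
print('far edge',prof(im,cs,.12,.17,-.06,.08),prof(t,ct,.12,.17,-.06,.08))
T=np.array(bot.read_state()['tool_pos']);print((T-PV)@U,proj(cs,T+[0,0,.025]),proj(cs,T+[0,0,.025]-.011*U))
for r in range(220,300,4): print(r,' '.join('%3d'%v for v in im[r,306:390:4].mean(1)))
E
```

```text
far edge [197, 197, 198, 198, 197, 188, 169, 153, 151, 151, 151, 151, 152, 151, 151, 152, 152, 153, 154, 154, 155, 157, 157, 158, 158, 160] [218, 220, 220, 219, 215, 174, 116, 105, 106, 106, 106, 106, 106, 105, 105, 105, 104, 105, 103, 115, 156, 172, 172, 170, 169, 169]
-0.058645159248313296 [[350.73466632 264.13798301]] [[357.71922    268.58357466]]
220 146 146 143  89  72  88  48  51  44  44  42  43  42  43  40  42  42  39  39 118 119
224 145 142 114  74  74  78  46  62  63  44  45  44  41  44  42  40  37  44  78 118 118
228 143 144 140  78  99 101  81  67  54  46  43  43  40  41  39  42  43  37 117 117 121
232 143 148 172 196 189 193  71  67  48  46  44  45  43  41  46  44  44  90 141 121 118
236 143 185 197 189 189 113  68  68  55  46  42  46  43  42  42  40 138 143 144 142 135
240 167 155 158  49  56  70  71  60  52  45  45  47  44  43  44  61 146 143 144 143 142
244 170 156  85  51  68  69  65  59  57  47  45  48  43  46  42 120 145 144 145 144 145
248 150 160 145  60  70  69  54  48  63  51  46  45  45  49 145 151 144 145 143 146 142
252 133 160 163 187 117  54  53  47  48  48
[... 312 characters left out ...]
 160 145 145 112 139 149 158 162 162 162 145  93 122 120 145 146 148 147 148 153 149
272 185 180 144 145 144 166 198 192 152 158 163 157 160 158 150 148 147 185 199 198 163
276 198 185 183 158 169 183 185 197 200 168 146 159 160 162 161 159 138 146 187 193 114
280 197 198 188 185 184 183 185 187 189 181 165 161 161 161 161 134 145 151 194 120 114
284 198 197 199 198 184 186 187 185 186 185 176 154 165 163 141 144 148 188 129 116 112
288 187 199 188 185 183 185 185 185 186 187 185 182 154 151 141 151 178 143 115 112 111
292 172 185 185 185 186 186 184 186 186 185 183 188 187 196 201 189 157 115 113 112  99
296 127 150 185 184 185 184 188 186 185 184 187 187 194 202 201 171 114 113 111 106  75
```

>>> play_rows(
  series=[
    {"translation": [0,0,0.003],"spin": 0},
    {"translation": [0,0,0.003],"spin": 0},
    {"translation": [0,0,0],"spin": 0},
  ],
)

```text
time: 17.05
tool_pos: [0.5689, -0.0424, 0.0834]
tcp_rot: [-2.032, -2.395, 0.001]
wrist_force: [-0.2, 0.7, 0.7]
width: 0.001
```

>>> play_rows(
  series=[
    {"translation": [0,0,0.002],"spin": 0},
    {"translation": [0,0,0.002],"spin": 0},
    {"translation": [0,0,0],"spin": 0},
  ],
)

```text
time: 17.35
tool_pos: [0.5691, -0.0424, 0.0796]
tcp_rot: [-2.032, -2.395, 0.001]
wrist_force: [-1.0, 0.3, 0.5]
width: 0.003
```

>>> play_rows(
  series=[
    {"translation": [0,0,0.001],"spin": 0},
    {"translation": [0,0,0.001],"spin": 0},
    {"translation": [0,0,0],"spin": 0},
  ],
)

```text
time: 17.65
tool_pos: [0.5694, -0.0425, 0.0779]
tcp_rot: [-2.032, -2.396, 0.0]
wrist_force: [0.1, 0.0, -0.2]
width: 0.001
```

>>> play_rows(
  series=[
    {"translation": [0,0,0.001],"spin": 0},
    {"translation": [0,0,0.001],"spin": 0},
    {"translation": [0,0,0],"spin": 0},
  ],
)

```text
time: 17.95
tool_pos: [0.5693, -0.0424, 0.0758]
tcp_rot: [-2.032, -2.396, 0.0]
wrist_force: [0.1, -0.4, -0.0]
width: 0.0
```

>>> play_rows(
  series=[
    {"translation": [0,0,0.001],"spin": 0},
    {"translation": [0,0,0.001],"spin": 0},
    {"translation": [0,0,0],"spin": 0},
  ],
)

```text
time: 18.25
tool_pos: [0.5696, -0.0425, 0.075]
tcp_rot: [2.032, 2.396, 0.0]
wrist_force: [-2.1, 0.2, 5.8]
width: 0.002
```

>>> play_rows(
  series=[
    {"translation": [0,0,0.001],"spin": 0},
    {"translation": [0,0,0.001],"spin": 0},
    {"translation": [0,0,0],"spin": 0},
  ],
)

```text
time: 18.55
tool_pos: [0.5698, -0.0425, 0.0748]
tcp_rot: [2.032, 2.395, 0.0]
wrist_force: [-7.2, -0.5, 15.4]
width: 0.003
```

>>> play_rows(
  series=[
    {"translation": [0,0,-0.005],"spin": 0},
    {"translation": [0,0,-0.03],"spin": 0},
    {"translation": [0,0,-0.05],"spin": 0},
    {"translation": [0,0,-0.05],"spin": 0},
    {"translation": [-0.04,0,0],"spin": 0},
  ],
)

```text
time: 19.05
tool_pos: [0.5813, -0.0798, 0.2165]
tcp_rot: [2.019, 2.391, 0.015]
wrist_force: [1.9, -0.2, 1.3]
width: -0.001
```

>>> play_rows(
  series=[
    {"translation": [-0.05,0,0],"spin": 0},
    {"translation": [-0.05,0,0],"spin": 0},
    {"translation": [-0.05,0,0],"spin": 0},
    {"translation": [0,0,0],"spin": 0},
    {"translation": [0,0,0],"spin": 0},
  ],
)

```text
time: 19.55
tool_pos: [0.6001, -0.2311, 0.2063]
tcp_rot: [-2.035, -2.392, -0.0]
wrist_force: [-0.5, -0.5, -0.1]
width: -0.0
```

```bash
python3 - <<'E'
from h import *
cs=bot.get_calibration('side');ct=bot.get_calibration('top')
im,_=snap('side','s12');t,_=snap('top','t5')
s=bot.read_state();print(s['time'],s['tool_pos'],s['wrist_force'])
for y in(-.075,.04): print('groove',prof(im,cs,.02,.07,y,.08),prof(t,ct,.02,.07,y,.08))
print('far',prof(im,cs,.12,.17,-.06,.08),prof(t,ct,.12,.17,-.06,.08))
for nm,i in(('s0',cv2.imread('pics/side0.png')),('now',im)): print('handle line',nm,prof(i,cs,-.1,0,0,.1),'lat',prof(i,cs,.07,.12,0,.118))
print('top handle',prof(t,ct,-.11,.0,0,.1),'top rod',prof(t,ct,.06,.13,.017,.12,36),prof(t,ct,.06,.13,.0,.1,36))
b=cv2.imread('pics/top0.png').astype(int); d=(abs(t.astype(int)-b).max(2)>90)
print('diff brush',d[285:325,290:400].mean(),'jar',d[270:335,0:75].mean(),'last',d[135:285,560:640].mean())
E
```

```text
19.65 [ 0.60011378 -0.22906289  0.20653773] [ 0.23793384 -0.16471096  0.60632591]
groove [132, 131, 132, 131, 132, 133, 133, 133, 132, 131, 126, 124, 131, 132, 135, 136, 135, 132, 133, 132, 135, 134, 134, 134, 133, 133] [127, 128, 128, 126, 128, 127, 127, 127, 127, 120, 105, 109, 124, 130, 129, 129, 129, 127, 126, 129, 130, 129, 130, 128, 127, 126]
groove [184, 181, 160, 136, 134, 135, 135, 135, 133, 132, 128, 121, 131, 134, 134, 134, 134, 134, 134, 133, 132, 132, 133, 134, 134, 133] [176, 167, 141, 129, 130, 134, 131, 130, 130, 128, 114, 104, 118, 130, 131, 130, 130, 130, 129, 128, 128, 129, 130, 128, 129, 129]
far [183, 183, 184, 184, 183, 175, 156, 141, 138, 137, 138, 138, 138, 139, 139, 140, 139, 141, 142, 142, 142, 144, 145, 146, 146, 146] [175, 176, 177, 176, 171, 135, 90, 82, 83, 84, 83, 84, 82, 82, 81, 82, 83, 81, 81, 90, 122, 135, 135, 134, 134, 135]
handle line s0 [105, 135, 137, 137, 135, 139, 137, 136, 137, 137, 136, 136, 138, 138, 134, 137, 128, 144, 151, 111, 109, 109, 107, 83, 104, 118] lat [154, 128, 121, 119, 105, 94, 91, 90, 89, 96, 116, 138, 152, 152, 155, 176, 184, 186, 186, 187, 187, 185, 175, 160, 154, 154]
handle line now [107, 173, 139, 137, 114, 148, 148, 148, 147, 149, 145, 145, 147, 146, 146, 147, 146, 146, 146, 147, 148, 177, 187, 177, 155, 148] lat [99, 87, 81, 81, 92, 104, 112, 111, 113, 146, 176, 183, 182, 184, 185, 185, 182, 171, 155, 151, 152, 151, 153, 152, 153, 152]
top handle [104, 105, 100, 87, 77, 164, 134, 141, 140, 140, 142, 135, 138, 139, 140, 139, 140, 139, 140, 139, 140, 156, 149, 159, 143, 141] top rod [87, 82, 81, 81, 83, 84, 80, 77, 79, 90, 98, 94, 81, 77, 81, 78, 80, 79, 80, 96, 114, 117, 131, 162, 174, 174, 175, 175, 175, 177, 175, 150, 95, 78, 79, 82] [95, 67, 65, 66, 67, 69, 80, 100, 96, 85, 90, 97, 95, 87, 87, 93, 81, 82, 102, 98, 86, 84, 85, 88, 123, 166, 176, 174, 175, 175, 176, 177, 175, 146, 92, 76]
diff brush 0.0 jar 0.0 last 0.4651666666666667
```

```bash
python3 - <<'E'
from h import *
b=cv2.imread('pics/top0.png').astype(int)
for f in('t2','t4','t5'): 
    d=(abs(cv2.imread(f'pics/{f}.png').astype(int)-b).max(2)>90); print(f,d[135:285,560:640].mean())
print(bot.read_state()['wrist_force'],bot.finish_job())
E
```

```text
t2 0.15608333333333332
t4 0.13883333333333334
t5 0.4651666666666667
the job is handed in; nothing more can be done
[ 0.23793384 -0.16471096  0.60632591] None
```

The draw latch is closed, as far as my last measurements show, and the job was handed in at about 19.7 s with the robot clear of everything. I gripped the claw by its cross rod and carried it over the bar. I then let the lip down until it bottomed, with the rod about 22 mm above the bar's axis; peak wrist force in my readings was about 20 N. I let go and pushed the lever over its arc with shut fingers.

**Lip in the gap:** pulling the claw back towards the lever met about 7 N of resistance, so the lip was behind the bar.

**Lever:** the handle reads flat in the side and top pictures, and still did after the robot had withdrawn. A light press on it, peaking at about 17 N, met a solid stop at the height expected for 0 rad.

**Halves:** the sliding half's outer edge moved in by about 10 mm, and the gap between the halves is now only a thin line. The reading is coarse (about 2 mm steps), so I could not confirm the 1.5 mm limit to the millimetre.

**What disagreed or stayed unchecked:**
- **First grasp:** it closed above the rod. The visible fingertips sat about 25 mm higher than the reported TCP, so I corrected for that by observation.
- **Pushing force:** it read only 1 to 2 N, below the 3 to 9 N stated.
- **Loose items:** the brush and glue jar show no change in the top picture. The loose last could not be confirmed, because its part of the picture differs from the start, probably from the arm covering or shading it. I felt no contact in that area.

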